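Set the leather splitter's gap dial with the screw's play taken out

TASK

Set the gap of the leather splitter (the machine with the round dial plate on top): its pointer knob has been screwed too far clockwise past the raised mark on the dial. Turn the knob anticlockwise until its pointer is well past the mark, about 40 degrees, then turn it clockwise again so that the pointer comes up to the mark from that side and stops there, with the screw's free play taken out; then let go. Leave the plain knob of the heel press beside it as it is.

Things in the scene. Friction and masses are not known exactly. Their poses are not given: they have to be found in the camera images.
- gap_knob_grip (a point): Mid-height, on the vertical axis, of the splitter knob's black bar: 50 mm long, 14 thick, 34 high (17 below this point, on a disc of radius 27); dial plate 29 mm below, radius 68. x runs along the bar to the pointer end (needle to 54 mm), z up; turns with the knob. Starts 15 to 40 deg clockwise of the mark; turns 55 deg either way from it, stays put; 0.01 N m in the play, 0.07 driving the screw.
- gap_mark (a point): Fixed dial plate's only raised mark (dark steel tab on the rim, 24 x 12 mm, 6 mm high): point 60 mm from the knob axis, on the plate's upper face, 106 mm above the table. x points from the axis to the mark, z up; the knob is at the mark when its x is parallel. The splitter is a grey machine with cheeks and rollers, 150 x 130 mm, fixed.
- gap_knob (a joint): Free play between knob and leadscrew (not the dial angle), -0.18 to 0.18 rad, 21 deg in all. Turning the knob clockwise seen from above first takes this to +0.18, then the screw turns too (roller lowers 4 mm per rad); anticlockwise first takes it to -0.18, then the screw follows. Near +0.18: play taken out by a clockwise approach.
- press_knob_end (a point): Bystander, leave as it is: end of the bar of the plain black knob on the heel press, 20 mm from that knob's axis, half-way up the bar, 134 mm above the table. The press is a grey machine of similar size without dial plate or pointer, on the other side (left or right) of the table from the splitter.

How it is judged:
On the way:
1. the pointer has been turned anticlockwise to at least 20 degrees past the mark (y of gap_mark in the frame of gap_knob_grip below -0.0205 m), for 0.1 s.
At the end, for the whole second after the job is handed in: The pointer stands within 11 degrees of the mark, and the play is taken out from the clockwise side (free play reads more than +0.09 rad) (x of gap_mark in the frame of gap_knob_grip above 0.04 m and y of gap_mark in the frame of gap_knob_grip between -0.0115 and 0.0115 m and value of joint gap_knob above 0.09 rad); the robot touches nothing.
It fails at once if the heel press's knob was turned (its bar end moved more than 8 mm) (distance of press_knob_end from where it was at the start of the episode above 0.008 m).
It also fails if it takes over 38 s, if anything falls off the work surface, if the arm or the gripper's body presses on something with over 40 N, if the wrist force passes 120 N, or if a joint passes its speed limit or range.

ROBOT

A 7-joint arm with a two-finger parallel gripper is mounted at the origin on the work surface. World frame = base frame: x ahead of the robot, y to its left, z up, the work surface at z = 0. Lengths are in m, angles in rad, forces in N, time in s.
With the tool pointing down it reaches from about 0.4 to 0.925 m from the base axis. Payload 5.6 kg.
Tool frame: the origin (TCP) lies midway between the tips of the shut fingers; the grasp point (between the pads) lies 19 mm behind it; y points along the fingers, z is the direction in which the jaws open and shut, and the axes are right-handed (so a half turn about y gives the same grasp; the last joint's range is limited). The gripper opens to 85 mm and grips with 20 to 120 N. Pads are 22 mm wide; open, the fingers measure 114 mm over their backs; the gripper's body (76 mm by 85 mm) begins 54 mm behind the grasp point. The pads swing forward as they close: fully open they stand 13 mm farther back than shut.
Start: joints at [1.111, 0.468, -0.012, 1.603, 0.006, 1.071, -0.056], TCP at [0.263, -0.594, 0.231] pointing down, gripper open.
Joint ranges: [-2.53, 2.53], [-0.31, 2.02], [-1.57, 1.55], [0.28, 2.44], [-1.29, 4.43], [0.15, 1.84], [-2.92, 2.92]. Speed limits (rad/s): [2.57, 2.57, 3.14, 3.14, 3.14, 3.14, 3.14].

INTERFACE

Orientations are given as a unit quaternion [x, y, z, w].
In Python, from rig import ctrl gives the robot as it stands.
- The arm moves only by the shell command python3 -m handwheel 'ROWS' [OPENING] [FORCE]. ROWS is JSON, a list that holds one entry, the list of rows, each a list of 4 numbers: the shift along the tool's x, y, z in mm, then the turn about the tool's y in rad. A call has 1 to 20 rows; each row is the pose to reach, as a shift and turn from the pose commanded when the call began, along the tool's axes at that moment; what a row does not reach only later rows make up. A row lasts 1/8 s, in which the tool goes at most 62.5 mm and 10.7 degrees, less where a joint would pass 70% of its speed; a pose out of reach is approached as far as the arm can. A call with a gripper value outside its range is refused whole. OPENING is the finger opening in mm, from 0 to 85.4, set as the call begins (- or left out, the last holds). The fingers move at their own pace and stop on an object; FORCE is the grip in N (left out, the last holds). Time passes only in rows, so rows that repeat a pose let the fingers close. It gives the time, the measured TCP pose, the force and the opening at its end, in the units of the state.
- ctrl.state(): the state, without advancing time (a new reading comes with each control period).
- ctrl.camera(name): name is "scene" or "side" or "wrist"; returns (picture, depth): 384x512x3 uint8, red, green, blue; 384x512 float32, m along the optical axis (not along the pixel's ray), 0 where there is no reading.
- ctrl.calibration(name): a dict with "vfov" (degrees; the focal length in pixels is half the picture's height over the tangent of half this angle, whatever the lens; pixels are square), "cx", "cy" (the principal point, pixels), "dist_coeffs" ([k1, k2, p1, p2, k3] as OpenCV has them; the pictures are not rectified), "view" (4x4, takes a point from world to camera coordinates); the wrist camera has in their place "hand_eye" (4x4, takes a point from camera to tool coordinates, whose origin is the TCP and whose axes are the tool frame's). Camera axes: x right, y down, z forward; pixel columns grow to the right and rows downward; lengths in m; the calibration is good to about 2 mm. A picture is of the moment at which its call begins: read the wrist's pose just before it. calibration takes no time and is no camera call.
- ctrl.sign_off(): hands the job in, once; it reports no verdict.
Trained networks look in the newest picture that a camera, given by its name, has taken for a name from the list of things; names that differ only in an ending like _2 or _b are one class to them, and where a whole thing is asked for, a point or a joint stands for the part that bears it (a point fixed in the world has none). Each returns a list of dicts, best first, with "score" (0 to 1); they miss things now and then, are a little off and sometimes report something else, mostly with a low value. They report only what shows in the picture. A call takes as long as a camera call.
- ctrl.search_frame(camera, query): "extent" ([left, top, right, bottom] in pixels, round what is visible of it).
- ctrl.masks_of(camera, query): "pixels" (384x512 bool, what is visible of it) and "extent" ([left, top, right, bottom] in pixels, round what is visible of it).
The state is a dict: "time": time; "joint_pos": joint angles; "dq": joint speeds; "joint_efforts": joint torques, N m; "ee_pos": TCP position; "tool_rot": TCP orientation; "contact_force": force on the tool from outside, world axes, zero at the start; "moment": the same for the moment, N m; "opening": finger opening in m.
Only numpy, scipy, OpenCV 4.12 (cv2) and the standard library are available. Lean on these libraries where they do the work, as an engineer would, in place of code of your own. Each camera call takes 0.05 s, during which the arm holds its last target. There are 200 camera calls.

## Working session

There is one attempt and no reset: what is moved stays moved. The work goes in short steps, Python scripts to look and compute and a shell command to move; the robot and the scene stay as the last step left them, time stands still between calls to the robot, and variables do not carry over. Pictures are saved under pics/ and viewed, about 8 in all and at most 12, crops included, and the job is handed in when it is done.

```bash
ls; mkdir -p pics; cat > h.py <<'E'
import numpy as np, cv2
from scipy.spatial.transform import Rotation as R
from rig import ctrl
def K(c):
    f=192/np.tan(np.radians(c["vfov"])/2); return np.array([[f,0,c["cx"]],[0,f,c["cy"]],[0,0,1]])
def grab(name):
    s=ctrl.state(); im,d=ctrl.camera(name); c=ctrl.calibration(name)
    if "view" in c: T=np.linalg.inv(np.array(c["view"]))
    else:
        W=np.eye(4);W[:3,:3]=R.from_quat(s["tool_rot"]).as_matrix();W[:3,3]=s["ee_pos"];T=W@np.array(c["hand_eye"])
    return im,d,c,T
def cloud(d,c,T):
    v,u=np.mgrid[:384,:512]; p=np.stack([u,v],-1).reshape(-1,1,2).astype(float)
    n=cv2.undistortPoints(p,K(c),np.array(c["dist_coeffs"],float)).reshape(384,512,2)
    P=np.concatenate([n*d[...,None],d[...,None]],-1)
    P=P@T[:3,:3].T+T[:3,3]; P[d==0]=np.nan; return P
def proj(X,c,T):
    V=np.linalg.inv(T); X=np.atleast_2d(X).astype(float)
    return cv2.projectPoints(X,cv2.Rodrigues(V[:3,:3])[0],V[:3,3],K(c),np.array(c["dist_coeffs"],float))[0].reshape(-1,2)
def save(n,im): cv2.imwrite("pics/"+n,im[...,::-1])
E
python3 - <<'E'
from h import *
s=ctrl.state();print(s)
print(R.from_quat(s["tool_rot"]).as_matrix().round(2))
ims=[]
for n in("scene","side","wrist"):
    im,d,c,T=grab(n);P=cloud(d,c,T);ims.append(im)
    for q in("gap_knob_grip","gap_mark","press_knob_end"):
        for r in ctrl.masks_of(n,q)[:2]:
            print(n,q,round(r["score"],2),r["extent"],np.nanmedian(P[r["pixels"]],0).round(3))
save("a.png",cv2.resize(np.vstack([np.hstack(ims[:2]),np.hstack([ims[2],ims[2]*0])]),(800,600)))
E
```

```text
pics
{'time': 0.0, 'joint_pos': array([ 1.11104204,  0.46838708, -0.01155398,  1.60363497,  0.00599837,
        1.07141305, -0.0562969 ]), 'dq': array([-0.00033142,  0.00048441,  0.00051698,  0.00184783, -0.00095568,
       -0.0001508 ,  0.00052966]), 'joint_efforts': array([-6.53093011e-04, -5.32384622e+01,  2.09899008e-02, -2.51304370e+01,
        1.12984728e-02,  7.76786241e-03, -4.58389934e-06]), 'ee_pos': array([ 0.26279679, -0.59388624,  0.2303272 ]), 'tool_rot': array([-0.14642689,  0.69243088, -0.69120513,  0.146062  ]), 'contact_force': array([ 0.64663296,  0.51334955, -0.07951982]), 'moment': array([ 0.02983842, -0.00847833, -0.00358821]), 'opening': 0.08569644622282452}
[[-0.91 -0.    0.4 ]
 [-0.4   0.   -0.91]
 [ 0.   -1.   -0.  ]]
scene gap_knob_grip 0.72 [325.8, 148.1, 345.1, 163.5] [0.536 0.231 0.135]
scene gap_mark 0.97 [129.1, 178.2, 193.1, 250.3] [ 0.551 -0.218  0.107]
scene press_knob_end 0.71 [323.5, 145.9, 343.9, 165.3] [0.534 0.231 0.128]
side gap_knob_grip 0.75 [270.1, 284.0, 310.4, 311.6] [ 0.522 -0.227  0.122]
side gap_mark 0.65 [237.6, 271.0, 325.3, 361.3] [ 0.506 -0.236  0.104]
side gap_mark 0.2 [269.2, 284.3, 311.4, 307.4] [ 0.523 -0.227  0.122]
side press_knob_end 0.66 [170.7, 143.4, 190.4, 166.2] [0.529 0.232 0.131]
```

View pics/a.png

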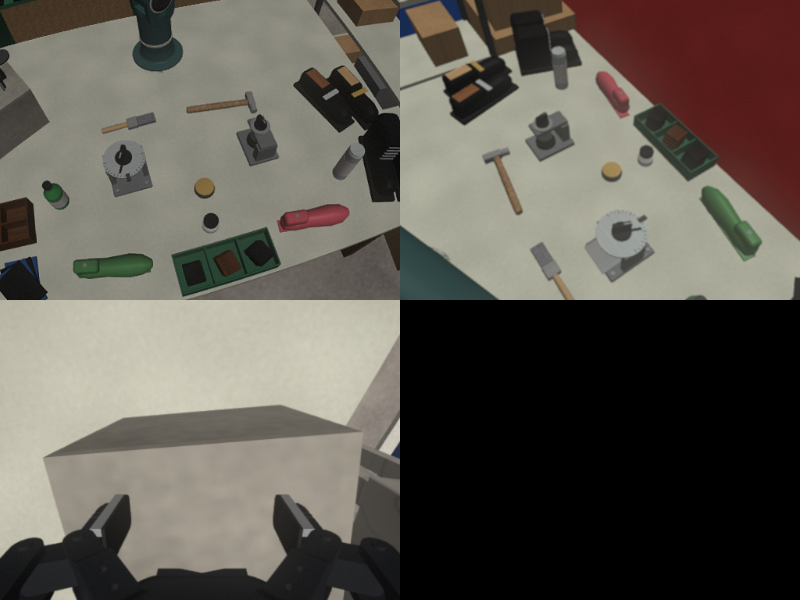

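```bash
python3 - <<'E'
from h import *
ims=[]
for n,b in(("scene",(115,160,215,260)),("side",(220,250,345,375))):
    im,d,c,T=grab(n);P=cloud(d,c,T)
    near=np.hypot(P[...,0]-.52,P[...,1]+.225)<.12
    m=near&(abs(P[...,2]-.106)<.008)
    k=cv2.minEnclosingCircle(P[m][:,:2].astype(np.float32)); print(n,m.sum(),k, np.nanmedian(P[m],0))
    h=near&(P[...,2]>.128)
    print("bar",h.sum(),P[h].mean(0).round(4),np.nanmax(P[h][:,2]))
    x0,y0,x1,y1=b; ims.append(cv2.resize(im[y0:y1,x0:x1],(400,400),interpolation=cv2.INTER_CUBIC))
w,d,c,T=grab("wrist");P=cloud(d,c,T);print("box near",[P[v,u].round(2) for v,u in((285,70),(275,450),(265,160),(350,300),(30,30))])
hh=P[P[...,2]>.02];print(np.nanmin(hh,0),np.nanmax(hh,0))
save("b.png",np.hstack(ims))
E
```

```text
scene 1759 ((0.5301620960235596, -0.21817152202129364), 0.07648627460002899) [ 0.53327813 -0.2199541   0.10787583]
bar 167 [ 0.5272 -0.2195  0.1481] 0.1595811114242156
side 2784 ((0.5321094393730164, -0.21872612833976746), 0.07604042440652847) [ 0.52047476 -0.22528388  0.10525516]
bar 284 [ 0.5227 -0.2217  0.1453] 0.15558640517334854
box near [array([ 0.01, -0.42, -0.  ]), array([ 0.28, -0.72,  0.2 ]), array([ 0.25, -0.55,  0.25]), array([ 0.28, -0.6 ,  0.31]), array([ 0.3, -0.3, -0. ])]
[ 0.15007369 -0.7645138   0.02000179] [ 0.346719   -0.47690165  0.32562386]
```

View pics/b.png

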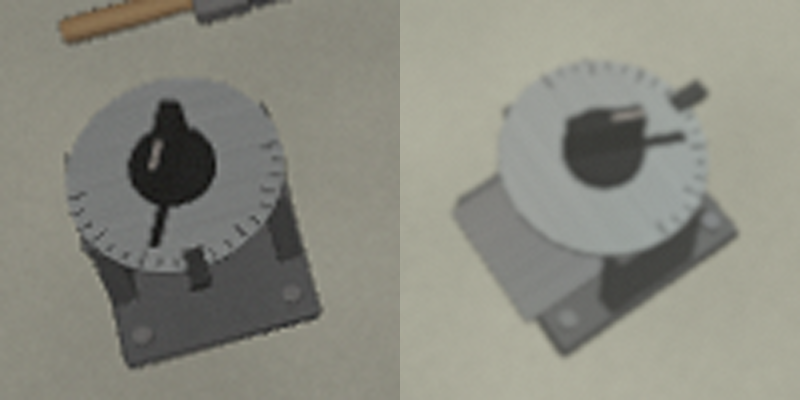

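```bash
python3 - <<'E'
from h import *
def hit(px,c,T,z):
    n=cv2.undistortPoints(np.array([[px]],float),K(c),np.array(c["dist_coeffs"],float))[0,0]
    r=T[:3,:3]@np.array([*n,1]);o=T[:3,3];return o+r*(z-o[2])/r[2]
w,d,c,T=grab("wrist");P=cloud(d,c,T)
print("wrist",[P[v,u].round(3) for v,u in((145,160),(138,350),(205,65),(170,440),(200,256),(30,256),(200,500))],T[:3,3])
for n,a,b in(("scene",(153.75,220.75),(164.5,226.2)),("side",(308.4,292.2),(310.6,279))):
    im,d,c,T=grab(n);P=cloud(d,c,T)
    A=hit(a,c,T,.118);B=hit(b,c,T,.112)
    print(n,"needle",A.round(4),"mark",B.round(4), "needle depth",P[int(a[1]+.5),int(a[0]+.5)])
    m=(np.hypot(P[...,0]-.525,P[...,1]+.222)<.09)&(abs(P[...,2]-.106)<.008)
    h=cv2.convexHull(P[m][:,:2].astype(np.float32))[:,0]
    h=h[np.linalg.norm(h-B[:2],axis=1)>.03]
    from scipy.optimize import least_squares
    q=least_squares(lambda q:np.hypot(*(h-q[:2]).T)-q[2],[.525,-.222,.068],loss="soft_l1",f_scale=.001).x
    print("circle",q.round(4)); 
    for X in(A,B): print(np.degrees(np.arctan2(X[1]-q[1],X[0]-q[0])),np.hypot(X[1]-q[1],X[0]-q[0]))
    g=(P[...,2]>.1)&(P[...,1]<-.32)
    if g.any(): print("tall",np.percentile(P[g],[0,5,50,95,100],axis=0).round(2))
E
```

```text
wrist [array([ 0.239, -0.478, -0.001]), array([ 0.337, -0.671,  0.034]), array([ 0.232, -0.484,  0.199]), array([ 0.34 , -0.676,  0.199]), array([ 0.281, -0.587,  0.199]), array([ 0.399, -0.533, -0.002]), array([ 0.371, -1.335, -0.497])] [ 0.33119657 -0.56562685  0.37286382]
scene needle [ 0.5766 -0.2386  0.118 ] mark [ 0.5947 -0.2168  0.112 ] needle depth [ 0.574034   -0.23874827  0.11172831]
circle [ 0.5249 -0.2208  0.0695]
-19.074397741020846 0.054695299349389985
3.248452942547195 0.06989586951170837
tall [[ 0.07 -0.63  0.1 ]
 [ 0.12 -0.6   0.11]
 [ 0.25 -0.54  0.19]
 [ 0.57 -0.46  0.21]
 [ 0.59 -0.44  0.33]]
side needle [ 0.5716 -0.2422  0.118 ] mark [ 0.5961 -0.2185  0.112 ] needle depth [ 0.57422532 -0.23857558  0.10995612]
circle [ 0.5255 -0.2184  0.0689]
-27.373940166516494 0.05185272584427108
-0.10131278168520931 0.07057401498925739
tall [[ 0.16 -0.46  0.1 ]
 [ 0.17 -0.41  0.67]
 [ 0.18 -0.39  0.7 ]
 [ 0.21 -0.36  0.71]
 [ 0.58 -0.33  0.72]]
```

```bash
python3 -m handwheel '[[[0,-50,0,0],[-30,-70,-20,0.05],[-80,-70,-50,0.2],[-140,-70,-85,0.35],[-195,-70,-118,0.5],[-250,-70,-150,0.65],[-300,-60,-182,0.8],[-350,-50,-212,0.8],[-391,-40,-237,0.8],[-391,-40,-237,0.8],[-391,-40,-237,0.8]]]' 85
python3 - <<'E'
from h import *
s=ctrl.state();print(s["time"],s["ee_pos"].round(4),s["joint_pos"].round(2),R.from_quat(s["tool_rot"]).as_matrix().round(3))
im,d,c,T=grab("wrist");P=cloud(d,c,T)
for q in("gap_knob_grip","gap_mark"):
    for r in ctrl.masks_of("wrist",q)[:2]: print(q,r["score"],r["extent"],np.nanmedian(P[r["pixels"]],0).round(3))
m=(np.hypot(P[...,0]-.525,P[...,1]+.22)<.09)
top=m&(P[...,2]>.14)&(P[...,2]<.17)
X=P[top][:,:2];print("bartop",top.sum(),X.mean(0),P[top][:,2].mean());print(cv2.minAreaRect(X.astype(np.float32)))
save("c.png",im); np.savez("w.npz",P=P,im=im)
E
```

```text
time: 2.28
ee_pos: [0.5244, -0.2202, 0.2713]
tool_rot: [-0.135, -0.694, 0.694, 0.135]
contact_force: [0.3, 0.6, 0.6]
opening: 0.0853
2.275 [ 0.5244 -0.2202  0.2713] [ 0.43  0.3  -0.11  1.76  0.04  1.09 -1.65] [[-0.927 -0.    -0.374]
 [ 0.374 -0.001 -0.927]
 [ 0.    -1.     0.001]]
gap_knob_grip 0.55 [228.3, 122.5, 286.8, 216.0] [ 0.531 -0.224  0.117]
gap_mark 0.97 [185.7, 85.5, 326.6, 239.7] [ 0.538 -0.224  0.105]
bartop 897 [ 0.52860843 -0.22084931] 0.15034018461290208
((0.5271871089935303, -0.22050198912620544), (0.013886193744838238, 0.04909249395132065), 67.61405944824219)
```

View pics/c.png

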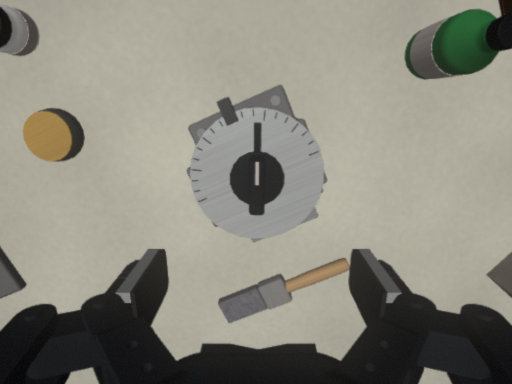

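```bash
python3 - <<'E'
from h import *
from scipy.optimize import least_squares
D=np.load("w.npz");P=D["P"]
m=(np.hypot(P[...,0]-.527,P[...,1]+.2205)<.095)&(abs(P[...,2]-.106)<.009)
h=cv2.convexHull(P[m][:,:2].astype(np.float32))[:,0]
B=P[110,228];print("mark pt",B,"needle",P[128,257])
q=least_squares(lambda q:np.hypot(*(h-q[:2]).T)-q[2],[.525,-.222,.068],loss="soft_l1",f_scale=.0005).x;print(q)
g=cv2.cvtColor(D["im"],cv2.COLOR_RGB2GRAY)
for c0 in(q[:2],(.5272,-.2205)):
    r=np.hypot(P[...,0]-c0[0],P[...,1]-c0[1]);a=np.degrees(np.arctan2(P[...,1]-c0[1],P[...,0]-c0[0]))
    k=(g<85)&(r>.055)&(r<.073)&(P[...,2]>.1)&(a<30)&(a>-15)
    n=(g<85)&(r>.034)&(r<.05)&(P[...,2]>.1)&(abs(a+22)<20)
    print(k.sum(),a[k].mean(),a[k].min(),a[k].max(),P[k].mean(0),n.sum(),a[n].mean())
E
```

```text
mark pt [ 0.59715456 -0.21970914  0.11104205] needle [ 0.57172578 -0.23857265  0.11149662]
[ 0.52989543 -0.22019988  0.07045816]
236 1.189871908945361 -4.08559132676039 6.6876729987303225 [ 0.59427688 -0.21887202  0.11080769] 119 -23.875127795891007
200 1.4059403257495204 -3.6112807147592565 6.67229065890634 [ 0.5929831  -0.218896    0.11081012] 119 -22.10286489838236
```

```bash
python3 -m handwheel '[[[-3,50,-1,0],[-3,100,-1,0],[-3,130,-1,0],[-3,140,-1,0],[-3,146,-1,0],[-3,146,-1,0],[-3,146,-1,0]]]' 45 40 && python3 -m handwheel '[[[0,0,0,0],[0,0,0,0],[0,0,0,0],[0,0,0,0],[0,0,0,0],[0,0,0,0]]]' 0 50
python3 - <<'E'
from h import *
im,d,c,T=grab("wrist");save("d.png",im);s=ctrl.state();print(s["contact_force"],s["moment"],s["opening"])
E
```

```text
time: 3.3
ee_pos: [0.5286, -0.22, 0.1265]
tool_rot: [-0.136, -0.694, 0.694, 0.134]
contact_force: [0.6, 0.5, 0.2]
opening: 0.0448
time: 4.05
ee_pos: [0.5281, -0.22, 0.1259]
tool_rot: [-0.135, -0.694, 0.694, 0.134]
contact_force: [-0.3, -1.2, 5.8]
opening: 0.0134
[-1.22747791 -0.06272752  5.92084403] [-0.02270938  0.33803506 -0.00889896] 0.013280090238175921
```

View pics/d.png

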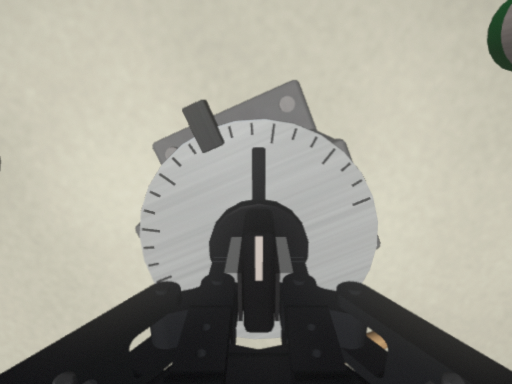

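```bash
python3 -m handwheel '[[[0,-1,0,-0.12],[0,-1,0,-0.26],[0,-1,0,-0.4],[0,-1,0,-0.54],[0,-1,0,-0.68],[0,-1,0,-0.82],[0,-1,0,-0.96],[0,-1,0,-1.06],[0,-1,0,-1.12],[0,-1,0,-1.12],[0,-1,0,-1.12],[0,-1,0,-1.12]]]'
python3 - <<'E'
from h import *
im,d,c,T=grab("wrist");save("e.png",im);s=ctrl.state();m=R.from_quat(s["tool_rot"]).as_matrix();print(np.degrees(np.arctan2(-m[1,0],-m[0,0])),s["contact_force"],s["moment"],s["opening"],s["joint_pos"].round(2))
P=cloud(d,c,T);np.savez("w2.npz",P=P,im=im)
E
```

```text
time: 5.6
ee_pos: [0.5276, -0.2174, 0.126]
tool_rot: [-0.255, 0.661, -0.659, 0.255]
contact_force: [-1.7, 5.0, 3.5]
opening: 0.0133
42.20990505070082 [-2.01673573  5.3102549   3.77444007] [ 1.17966364  0.34333916 -0.01037866] 0.013017448007783199 [ 0.62  0.5  -0.37  1.86  0.23  0.82 -0.7 ]
```

View pics/e.png

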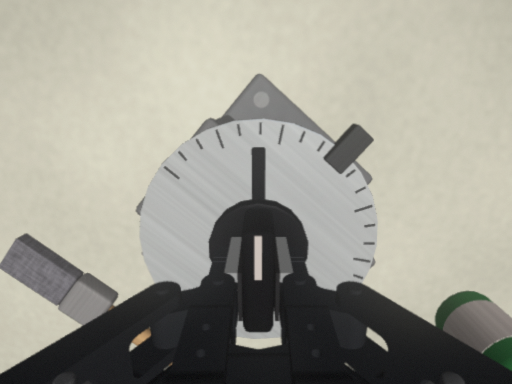

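```bash
python3 - <<'E'
from h import *
D=np.load("w2.npz");P=D["P"];g=cv2.cvtColor(D["im"],cv2.COLOR_RGB2GRAY)
for c0 in((.5275,-.2205),(.5276,-.2174),(.5265,-.2195)):
    r=np.hypot(P[...,0]-c0[0],P[...,1]-c0[1]);a=np.degrees(np.arctan2(P[...,1]-c0[1],P[...,0]-c0[0]))
    k=(g<85)&(r>.055)&(r<.073)&(P[...,2]>.1)&(a<20)&(a>-20)
    n=(g<85)&(r>.034)&(r<.05)&(P[...,2]>.1)&(abs(a-42)<15)
    print(k.sum(),a[k].mean(),n.sum(),a[n].mean(),a[k].mean()-a[n].mean())
    for N in(P[148,258],P[165,258]): print(np.degrees(np.arctan2(N[1]-c0[1],N[0]-c0[0])))
E
```

```text
665 2.7396780759995125 400 43.609454208578306 -40.86977613257879
43.26704607788451
43.478568151445266
671 0.046142619580901566 402 40.52391604816211 -40.47777342858121
40.82272717679197
40.551669425792326
632 1.8462844673548275 399 41.664789216805154 -39.81850474945033
41.7539640274458
41.67489843035917
```

```bash
python3 -m handwheel '[[[0,0,0,0.1],[0,0,0,0.22],[0,0,0,0.34],[0,0,0,0.46],[0,0,0,0.56],[0,0,0,0.63],[0,0,0,0.68],[0,0,0,0.705],[0,0,0,0.705],[0,0,0,0.705],[0,0,0,0.705]]]'
python3 - <<'E'
from h import *
im,d,c,T=grab("wrist");save("f.png",im);s=ctrl.state();m=R.from_quat(s["tool_rot"]).as_matrix();print(np.degrees(np.arctan2(-m[1,0],-m[0,0])),s["contact_force"],s["moment"])
E
```

```text
time: 7.02
ee_pos: [0.5282, -0.219, 0.1261]
tool_rot: [-0.011, 0.707, -0.707, 0.012]
contact_force: [3.0, 3.5, -3.8]
opening: 0.013
1.8412136632536997 [ 3.57023758  3.37142845 -4.41398008] [ 0.87540356 -0.80284303  0.03665678]
```

View pics/f.png

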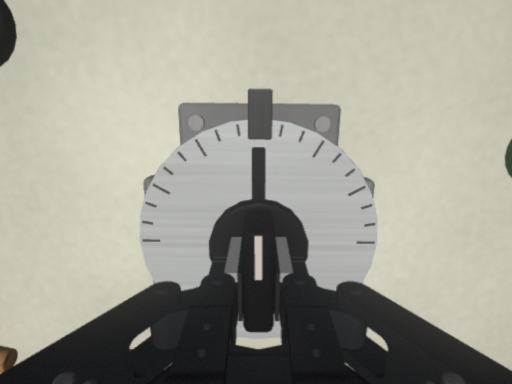

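```bash
python3 -m handwheel '[[[0,0,0,0],[0,0,0,0]]]' 0 20 && python3 -m handwheel '[[[0,0,0,0],[0,0,0,0],[0,0,0,0],[0,0,0,0]]]' 45 20 && python3 -m handwheel '[[[0,-20,0,0],[0,-50,0,0],[0,-100,0,0],[0,-145,0,0],[0,-145,0,0],[0,-145,0,0]]]'
python3 - <<'E'
from h import *
im,d,c,T=grab("wrist");P=cloud(d,c,T);print(ctrl.state()["contact_force"])
a=P[...,:2]
g=cv2.cvtColor(im,cv2.COLOR_RGB2GRAY)
top=(np.hypot(a[...,0]-.527,a[...,1]+.2205)<.05)&(P[...,2]>.14)&(P[...,2]<.165)
rc=cv2.minAreaRect(P[top][:,:2].astype(np.float32));print(rc)
c0=rc[0];r=np.hypot(a[...,0]-c0[0],a[...,1]-c0[1]);t=np.degrees(np.arctan2(a[...,1]-c0[1],a[...,0]-c0[0]))
for lo,hi in((.034,.05),(.056,.073)):
    k=(g<85)&(r>lo)&(r<hi)&(P[...,2]>.1)&(abs(t)<15);print(k.sum(),t[k].mean())
save("g.png",im)
E
```

```text
time: 7.32
ee_pos: [0.5281, -0.2191, 0.1261]
tool_rot: [-0.011, 0.707, -0.707, 0.012]
contact_force: [2.7, 4.3, -3.6]
opening: 0.0132
time: 7.82
ee_pos: [0.5278, -0.22, 0.1264]
tool_rot: [0.011, -0.707, 0.707, -0.011]
contact_force: [0.3, -0.5, 0.4]
opening: 0.0452
time: 8.57
ee_pos: [0.5274, -0.2196, 0.2709]
tool_rot: [0.011, -0.707, 0.707, -0.011]
contact_force: [-0.0, -0.3, 0.5]
opening: 0.0449
[-0.46915288 -0.12433871 -0.6629636 ]
((0.5272480249404907, -0.2197539061307907), (0.049472324550151825, 0.01339257974177599), 2.019096612930298)
102 1.7294370882495316
182 1.166352220693185
```

View pics/g.png

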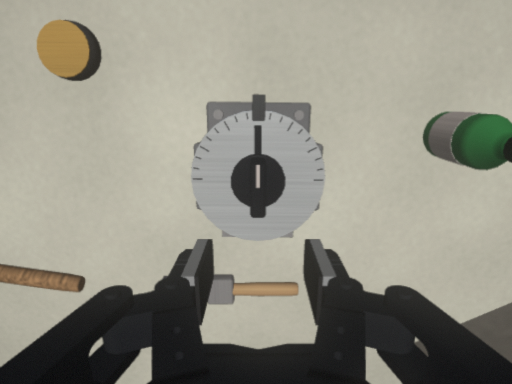

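The pointer (258,125–155) lines up with the mark (258,107) to within about 1°. It did not move on release, and the gripper is clear.

```bash
python3 -c "
from rig import ctrl
print(ctrl.sign_off())"
```

```text
the job is handed in; nothing more can be done
None
```

The splitter knob is set at the mark and the job is handed in; the last move ended at 8.6 s of the 38 s allowed.

- **What I did:** I gripped the knob's bar and turned it 64° anticlockwise, which took the pointer about 40° past the mark. I then turned it 40° clockwise back to the mark without overshooting, let go and lifted clear.
- **Last checks:** The wrist image after release shows the pointer at 1.7° to 2.0° and the mark at about 1.2°, so they agree within 1°. The contact force was about zero.
- **Not measured directly:** The free play has no reading. I infer it is taken out, because the clockwise turn of 40° is well beyond the 21° of play and the bar held the same angle, within measurement error, when released.
- **Heel press:** The arm never went near it, but I took no closing picture of its knob.
- **Measurements that disagreed:** The first estimates of the pointer angle, from the scene and side cameras, differed by about 8° (-19° and -27°). The wrist camera settled it at about -22°.

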